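# Pull the sprung stopper off a bulk bin and stand it in the wash tray

## Task

The bulk bin with the orange stopper is due for a refill: pull the orange stopper out of its sloping filler neck, where a spring catch holds it, and stand it upright on its plug in the blue tray, setting it down and not letting it drop. Leave the green stopper in its own bin, and do not disturb the cup, the jar or the scoop.

Things in the scene. Friction and masses are not known exactly. Their poses are not given: they have to be found in the camera images.
- orange_stopper: Loose orange stopper, 0.08-0.17 kg, 78 mm tall. Origin: centre of the plug's underside; z runs up from plug to grip, at the start leaning 28 deg from vertical to the bin's front, y level. z 0-30 mm: white plug 40 x 40 mm with 3 mm deep grooves on its +-y faces at z = 14 mm; z 30-38: orange flange 62 x 62 mm; z 38-78: orange grip bar.
- orange_stopper_grip (a point): Centre of the orange stopper's grip bar, 58 mm up its z axis; axes as the stopper's. The bar is 22 mm thick along x (pinch it across this), 50 mm long along y, 40 mm tall along z.
- bin_orange: Fixed bulk bin with an orange ticket strip, 150 mm wide (y), 200 mm deep (x). Origin: centre of its underside; its front looks along its -x axis, roughly away from the robot. Its top slopes at 28 degrees from 80 mm high at the front to 186 mm at the back.
- bin_orange_neck (a point): Middle of the orange bin's neck mouth, on the slope's middle: a square grey neck 64 mm outside, 43 mm inside, 16 mm proud of and square to the 28 deg slope. The stopper's flange rests on it. Two sprung rollers hold the plug's grooves: they let go at a 10-18 N pull along the stopper's z axis, within 5 mm; then it slides easily and is clear after 30 mm. 1.5 mm play each side.
- bin_green: The other fixed bin, of the same sizes, with a green ticket strip. It holds the green stopper.
- green_stopper: Green stopper, same sizes and frame as the orange one, caught in the neck of the green bin. To be left there.
- blue_tray: Fixed open blue tray, 140 x 140 mm outside, 25 mm high, walls and floor 5 mm thick. Origin: centre of its underside, z up.
- blue_tray_in (a point): Centre of the inner floor of the blue tray (130 x 130 mm inside), 5 mm above the work surface; z up.
- white_tray: Fixed open white tray of the same sizes, with the measuring cup in it. Not for the stopper.
- measuring_cup: Loose steel cup, 66 mm across, 50 mm high, standing in the white tray. Origin: centre of its underside.
- jar: Loose amber jar with a wooden lid, 76 mm across, 120 mm high, beyond the bins, to the robot's right. Origin: centre of its underside.
- scoop: Loose steel scoop with a black handle, 150 mm long along its x axis, 26 mm high, lying on the counter beyond the bins. Origin: underside, near its middle.
There are look-alikes about, which are no part of the job. Of the things that look like the blue_tray, take the one that is farthest from the robot's base at the start.

How it is judged (in metres and radians):
On the way, in this order (a step that is already met when the one before it is completed fails the run):
1. the orange stopper is out of its neck, more than 60 mm from where it sat, held in the fingers (distance of orange_stopper from where it was at the start of the episode above 0.06 m and contact force between the fingers and orange_stopper above 1 N), for 0.1 s.
2. still held in the fingers, the stopper's plug is inside the blue tray and less than 12 mm above its floor (x of orange_stopper in the frame of blue_tray_in between -0.05 and 0.05 m and y of orange_stopper in the frame of blue_tray_in between -0.05 and 0.05 m and z of orange_stopper in the frame of blue_tray_in below 0.012 m and contact force between the fingers and orange_stopper above 1 N), for 0.05 s.
At the end, for the whole second after the job is handed in: The orange stopper stands on its plug on the floor of the blue tray (its origin within 50 mm of the tray's centre along each tray axis and within 4 mm of the floor's height), upright within 0.1 rad, at rest and released; the green stopper is still home in its bin, within 6 mm of where it was (x of orange_stopper in the frame of blue_tray_in between -0.05 and 0.05 m and y of orange_stopper in the frame of blue_tray_in between -0.05 and 0.05 m and z of orange_stopper in the frame of blue_tray_in between -0.004 and 0.004 m and angle between orange_stopper's own z axis and vertical below 0.1 rad and linear speed of orange_stopper below 0.01 m/s and distance of green_stopper from where it was at the start of the episode below 0.006 m); the robot touches nothing.
It fails at once if the green stopper is moved by more than 6 mm (distance of green_stopper from where it was at the start of the episode above 0.006 m).
It fails at once if the cup, the jar or the scoop is moved by more than 20 mm (distance of any of measuring_cup, jar, scoop from where it was at the start of the episode above 0.02 m).
It fails at once if the orange stopper drops: out of the fingers and moving faster than 0.4 m/s (contact force between the fingers and orange_stopper below 0.05 N and linear speed of orange_stopper above 0.4 m/s).
It also fails if it takes over 48 s, if anything falls off the work surface, if the arm or the gripper's body presses on something with over 40 N, if the wrist force passes 120 N, or if a joint passes its speed limit or range.

## Robot

A 6-joint arm with a two-finger parallel gripper is mounted at the origin on the work surface. World frame = base frame: x ahead of the robot, y to its left, z up, the work surface at z = 0. Lengths are in mm, angles in rad, forces in N, time in s.
With the tool pointing down it reaches from about 350 to 975 mm from the base axis. Payload 7.1 kg.
Tool frame: the origin (TCP) lies midway between the tips of the shut fingers; the grasp point (between the pads) lies 19 mm behind it; z points along the fingers, y is the line along which they close (so a half turn about z gives the same grasp; the last joint's range is limited). The gripper opens to 88 mm and grips with 3 to 60 N. Pads are 20 mm wide; open, the fingers measure 115 mm over their backs; the gripper's body (75 mm by 178 mm) begins 61 mm behind the grasp point.
Start: joints at [1.307, 0.423, 1.63, -0, 1.089, -0.019], TCP at [151.445, 606.357, 222.675] pointing down, gripper open.
Joint ranges: [-3, 3], [-0.9, 2.11], [0.09, 2.58], [-1.31, 4.45], [0.11, 2.69], [-2.54, 2.54]. Speed limits (rad/s): [2.39, 2.39, 3.01, 3.14, 3.14, 3.14].

## Interface

Orientations are given as a rotation vector (axis times angle).
In Python, from workcell import ctrl gives the robot as it stands.
- The arm moves only by the shell command python3 -m pendant 'ROWS'. ROWS is a JSON object of lists of equal length, an entry for each row: "grip": the opening, from -1 (shut) to 1 (fully open); "linear": the shift along the tool's x, y, z in mm, a list of three; "angular": the turn, a rotation vector about the tool's x, y, z in rad, a list of three. In form: {"grip": [grip, ...], "linear": [[tx, ty, tz], ...], "angular": [[ax, ay, az], ...]}. A call has 1 to 12 rows; each row shifts and turns the commanded pose from where the row before left it, along the tool's axes as they then stand; what a row does not reach is not made up. A row lasts 1/12 s, in which the tool goes at most 41.7 mm and 7.16 degrees, less where a joint would pass 70% of its speed; a pose out of reach is approached as far as the arm can. A call with a gripper value outside its range is refused whole. The fingers move at their own pace and stop on an object; the grip force is fixed at half the most. Time passes only in rows, so rows that do not move let the fingers close. It gives the time, the measured TCP pose, the force, the opening and the grip force at its end, in the units of the state.
- ctrl.get_obs(): the state, without advancing time (a new reading comes with each control period).
- ctrl.get_image(name): name is "scene" or "top"; returns the picture (420x560x3 uint8, red, green, blue); there is no depth.
- ctrl.camera_params(name): a dict with "vfov" (degrees; the focal length in pixels is half the picture's height over the tangent of half this angle, whatever the lens; pixels are square), "cx", "cy" (the principal point, pixels), "k1" (the pictures are not rectified: a ray, as slopes to the right and down, at radius r is drawn at 1 + k1 r^2 times it, then the intrinsics apply), "R" (3x3) and "t" (3): a world point X has camera coordinates R X + t. Camera axes: x right, y down, z forward; pixel columns grow to the right and rows downward; lengths in mm; the calibration is good to about 2 mm. A picture is of the moment at which its call begins. camera_params takes no time and is no camera call.
- ctrl.close_job(): hands the job in; it is judged then, once.
The state is a dict: "t": time; "qpos": joint angles; "qvel": joint speeds; "joint_torque": joint torques, N m; "ee_pos": TCP position; "orientation": TCP orientation; "ft_force": force on the tool from outside, world axes, zero at the start; "moment": the same for the moment, N m; "width": finger opening in mm; "grasp_force": force on a finger pad.
Only numpy, scipy, OpenCV 4.12 (cv2) and the standard library are available. Lean on these libraries where they do the work, as an engineer would, in place of code of your own. Each camera call takes 0.05 s, during which the arm holds its last target. There are 200 camera calls.

## Working session

There is one attempt and no reset: what is moved stays moved. The work goes in short steps, Python scripts to look and compute and a shell command to move; the robot and the scene stay as the last step left them, time stands still between calls to the robot, and variables do not carry over. Pictures are saved under pics/ and viewed, at most 10 in all, crops included, and the job is handed in when it is done.

```bash
mkdir -p pics
python3 - <<'E'
from workcell import ctrl
import cv2,numpy as np
for n in("scene","top"):
    im=ctrl.get_image(n)[:,:,::-1]
    cv2.imwrite(f"pics/{n}0.png",cv2.resize(im,(784,588),interpolation=cv2.INTER_CUBIC)); cv2.imwrite(f"pics/{n}_raw.png",im)
    print(n,ctrl.camera_params(n))
o=ctrl.get_obs();print({k:np.round(v,3) for k,v in o.items()})
E
```

```text
scene {'vfov': 42.64019835874164, 'cx': 290.1595555152207, 'cy': 207.75880648313552, 'k1': -0.21919289830676134, 'R': array([[ 0.5842642 ,  0.81154881, -0.00488643],
       [ 0.48258717, -0.35226071, -0.80188654],
       [-0.65249136,  0.46615547, -0.59745636]]), 't': array([-290.485274  , -139.6831583 , 1858.20099159])}
top {'vfov': 43.480963024953745, 'cx': 278.0934416445713, 'cy': 201.4418201160107, 'k1': -0.10981904674721114, 'R': array([[-0.0274908 , -0.99960762, -0.00537184],
       [-0.99458689,  0.02789062, -0.10009507],
       [ 0.10020562,  0.00259107, -0.99496338]]), 't': array([  -9.93554769,  520.54060318, 1206.50063257])}
{'t': np.float64(0.1), 'qpos': array([ 1.307,  0.424,  1.631, -0.   ,  1.089, -0.019]), 'qvel': array([-0.001, -0.001, -0.003, -0.   ,  0.   , -0.001]), 'joint_torque': array([-0.0000e+00, -5.4562e+01, -2.7432e+01,  6.4000e-02,  1.9000e-02,
       -0.0000e+00]), 'ee_pos': array([151.313, 605.902, 222.002]), 'orientation': array([-3.830e-01, -3.118e+00,  2.000e-03]), 'ft_force': array([ 0.022, -0.376, -0.161]), 'moment': array([-0.001, -0.027, -0.039]), 'grasp_force': np.float64(0.0), 'width': np.float64(87.81)}
```

View pics/scene0.png

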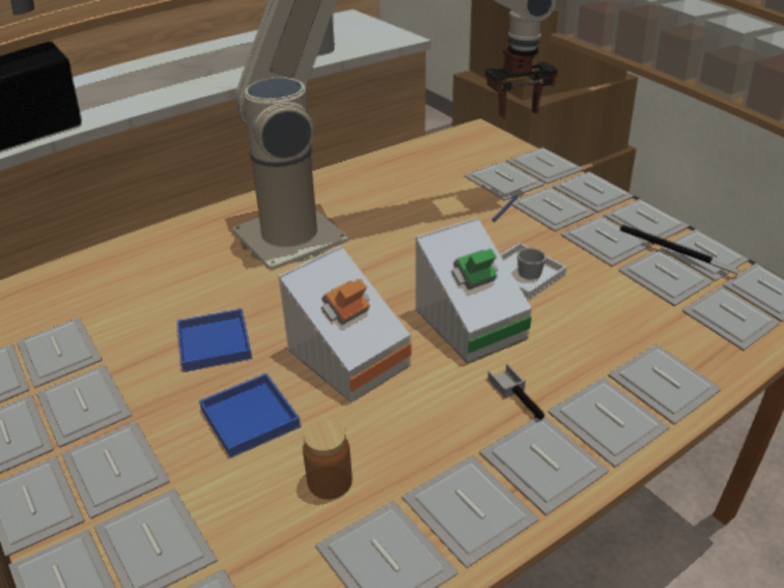

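View pics/top0.png

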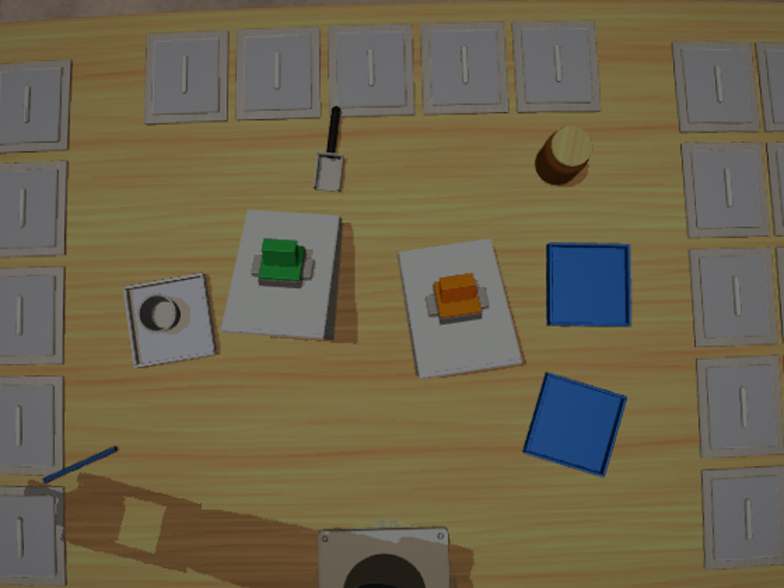

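The scene view shows the orange stopper at (347,300) and the green one at (477,265). The top view has orange at (458,297) and green at (282,262).

There are two blue trays in the top view: A at (589,285) and B at (575,425). The base is at about (385,560), so A is the farther one and fits the description. In the scene view A is at (250,414). I'll confirm it in an enlarged crop.

Run:
```python
import cv2
t=cv2.imread("pics/top_raw.png"); s=cv2.imread("pics/scene_raw.png")
# top crop x 280..460,y 160..280 ; x4.4
c=t[165:275,280:456]; cv2.imwrite("pics/topc.png",cv2.resize(c,None,fx=4.5,fy=4.5,interpolation=cv2.INTER_CUBIC))
c=s[170:330,135:305]; cv2.imwrite("pics/scc.png",cv2.resize(c,None,fx=3.7,fy=3.7,interpolation=cv2.INTER_CUBIC))
```

```text
(no output)
```

View pics/topc.png

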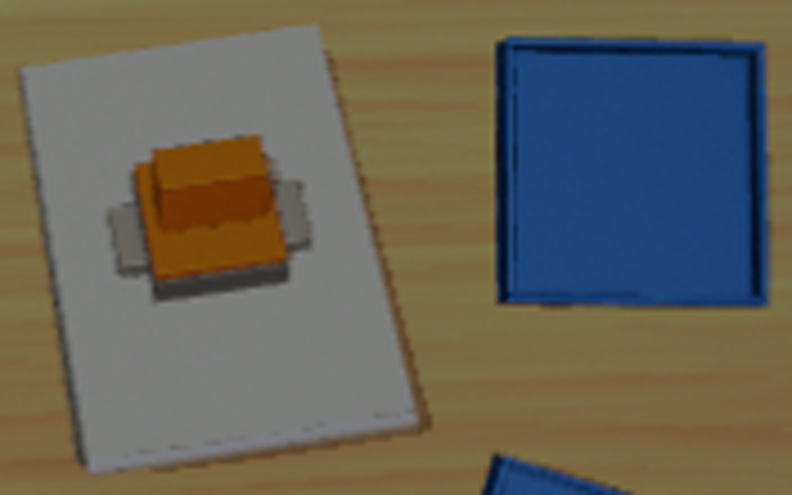

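View pics/scc.png

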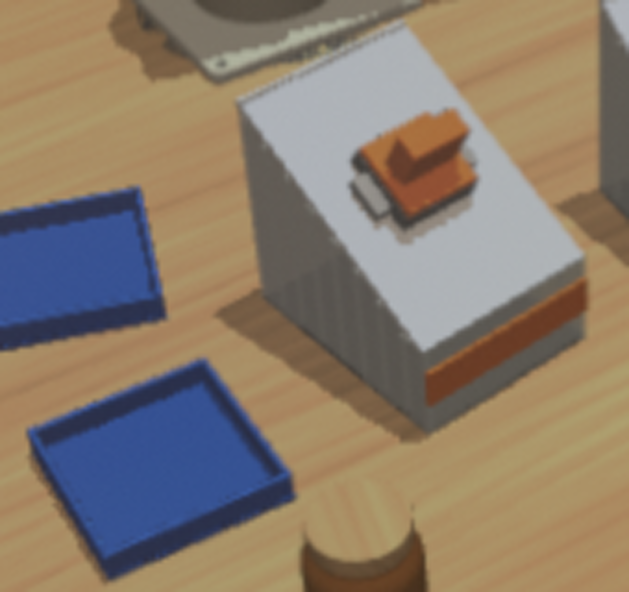

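The crop confirms tray A: the rim corners run from (498,40) to (768,303) in the top crop, upper right and away from the base, beside the jar. Next I fit the bin and tray poses from the corner pixels.

```bash
cat > h.py <<'E'
import numpy as np,cv2
from scipy.optimize import least_squares
from scipy.spatial.transform import Rotation as Ro
from workcell import ctrl
def proj(n,P):
    c=ctrl.camera_params(n); f=210/np.tan(np.radians(c['vfov']/2))
    K=np.array([[f,0,c['cx']],[0,f,c['cy']],[0,0,1]])
    return cv2.projectPoints(np.array(P,float),cv2.Rodrigues(c['R'])[0],c['t'],K,np.array([c['k1'],0,0,0.]))[0][:,0]
def fit(obs,x0):
    "obs: {cam:[(local xyz),(px)]}; returns x,y,yaw and residuals"
    def W(p,L): return Ro.from_euler('z',p[2]).apply(L)+[p[0],p[1],0]
    def r(p): return np.concatenate([(proj(n,W(p,np.array([a for a,_ in o],float)))-[b for _,b in o]).ravel() for n,o in obs.items() if o])
    s=least_squares(r,x0,loss='soft_l1',x_scale=[100,100,1]); return s.x,r(s.x)
def tilt(R=np.eye(3)): return R
def delta(pos,R):
    "shift and turn in tool axes from the measured pose"
    o=ctrl.get_obs(); C=Ro.from_rotvec(o['orientation'])
    return np.round(C.inv().apply(np.array(pos)-o['ee_pos']),1),np.round((C.inv()*R).as_rotvec(),3)
E
python3 - <<'E'
from h import *
T=lambda u,v:(u/4.5+280-.39,v/4.5+165-.39)
S=lambda u,v:(u/3.7+135-.36,v/3.7+170-.36)
a=np.arctan2(106,200);n=np.array([-np.sin(a),0,np.cos(a)]);e=np.array([np.cos(a),0,np.sin(a)])
m=np.array([0,0,133])+16*n
st=lambda x,y,z:tuple(m+(z-30)*n+x*e+np.array([0,y,0]))
top=[((-100,-75,80),T(20,68)),((-100,75,80),T(319,25)),((100,75,186),T(416,415)),((100,-75,186),T(84,461)),
 (st(-11,-25,78),T(152,150)),(st(-11,25,78),T(260,136)),(st(11,25,78),T(269,178)),(st(11,-25,78),T(160,189)),(st(31,-31,38),T(153,278)),(st(31,31,38),T(288,262))]
sc=[((100,75,186),S(240,101)),((100,-75,186),S(406,24)),((-100,75,80),S(427,350)),((-100,-75,80),S(584,258)),((-100,75,0),S(430,430)),((-100,-75,0),S(583,338)),((100,75,0),S(265,296))]
for o in ({'top':top},{'scene':sc},{'top':top,'scene':sc}):
    p,r=fit(o,[500,-80,3.2]);print(np.round(p,3));print(np.round(r.reshape(-1,2),1).tolist())
tr=[((70,70,25),T(498,39)),((70,-70,25),T(765,43)),((-70,-70,25),T(768,304)),((-70,70,25),T(498,303))]
ts=[((-70,-70,25),S(30,433)),((-70,70,25),S(205,360)),((70,70,25),S(293,480)),((70,-70,25),S(107,560))]
for o in ({'top':tr},{'scene':ts},{'top':tr,'scene':ts}):
    q,r=fit(o,[500,-280,0]);print(np.round(q,3));print(np.round(r.reshape(-1,2),1).tolist())
Rb=Ro.from_euler('z',p[2]);z=Rb.apply(n);y=-Rb.apply(e)
R=Ro.from_matrix(np.c_[np.cross(y,-z),y,-z]); 
M=Rb.apply(m)+[p[0],p[1],0]
np.savez('pose.npz',M=M,z=z,R=R.as_matrix(),tray=q)
print('mouth',M,'axis',z,'grip',M+28*z,'TCP',M+13*z)
E
```

```text
[ 472.663 -125.79     3.252]
[[0.4, -0.2], [-0.1, 0.3], [-0.0, 2.3], [0.3, 2.5], [-0.2, -0.0], [0.0, -0.3], [-0.0, -0.7], [-0.3, 0.2], [0.1, -0.6], [-0.2, -1.2]]
[ 473.615 -123.906    3.257]
[[-0.3, -0.7], [-0.4, -1.3], [-0.9, 0.4], [0.7, -0.7], [-0.0, 1.4], [1.0, -0.0], [-0.0, 0.2]]
[ 473.005 -125.38     3.254]
[[0.1, -0.3], [-0.4, 0.1], [-0.1, 2.0], [0.2, 2.4], [-0.4, -0.2], [-0.3, -0.5], [-0.3, -0.9], [-0.5, 0.1], [-0.1, -0.7], [-0.3, -1.4], [-0.8, -0.7], [-0.8, -1.3], [-1.6, 0.5], [0.1, -0.5], [-0.8, 1.5], [0.5, 0.2], [-0.5, 0.2]]
[ 5.07712e+02 -3.59452e+02 -4.30000e-02]
[[0.4, -0.4], [-0.8, -0.3], [-0.4, 0.6], [0.8, 0.1]]
[ 5.12365e+02 -3.62144e+02 -4.20000e-02]
[[-0.8, 0.0], [0.5, -0.2], [0.7, -0.5], [-0.5, 0.5]]
[ 5.08909e+02 -3.60453e+02 -4.10000e-02]
[[0.8, -0.9], [-0.5, -0.8], [0.0, 0.0], [1.2, -0.3], [-0.7, -1.0], [0.5, -1.2], [0.6, -1.6], [-0.4, -0.7]]
mouth [ 480.45044488 -124.53736561  147.1371664 ] axis [0.46532611 0.0526359  0.8835729 ] grip [ 493.47957607 -123.06356033  171.8772076 ] TCP [ 486.49968436 -123.85309888  158.6236141 ]
```

Both cameras agree to about 2 mm, and the heights and sizes are consistent. Working out the deltas for the approach.

```bash
cat > d.py <<'E'
import sys
from h import *
d=np.load('pose.npz');R=Ro.from_matrix(d['R'])
def app(k): return delta(d['M']+(13+k)*d['z'],R)
E
python3 -m pendant '{"grip":[1,1,1],"linear":[[0,0,-30],[0,0,-30],[0,0,-30]],"angular":[[0,0,0],[0,0,0],[0,0,0]]}'
python3 -c "
from d import *
print(app(130))"
```

```text
t: 0.35
ee_pos: [151.3, 605.7, 312.7]
orientation: [-0.384, -3.118, 0.004]
ft_force: [1.6, 0.6, 0.6]
width: 87.8
grasp_force: 0.0
(array([-559.1, -605.1,   40.7]), array([0.423, 0.297, 1.188]))
```

```bash
python3 -m pendant '{"grip":[1,1,1,1,1,1,1,1,1,1,1,1],"linear":[[-25,-27,0],[-25,-27,0],[-25,-27,0],[-25,-27,0],[-25,-27,0],[-25,-27,0],[-25,-27,0],[-25,-27,0],[-25,-27,0],[-25,-27,0],[-25,-27,0],[-25,-27,0]],"angular":[[0,0,0],[0,0,0],[0,0,0],[0,0,0],[0,0,0],[0,0,0],[0,0,0],[0,0,0],[0,0,0],[0,0,0],[0,0,0],[0,0,0]]}'
python3 -m pendant '{"grip":[1,1,1,1,1,1,1,1,1,1],"linear":[[-25,-27,0],[-25,-27,0],[-25,-27,0],[-25,-27,0],[-25,-27,0],[-25,-27,0],[-25,-27,0],[-25,-27,0],[-25,-27,0],[-25,-27,0]],"angular":[[0,0,0],[0,0,0],[0,0,0],[0,0,0],[0,0,0],[0,0,0],[0,0,0],[0,0,0],[0,0,0],[0,0,0]]}'
python3 -m pendant '{"grip":[1,1,1,1,1,1,1,1,1,1,1,1],"linear":[[0,0,0],[0,0,0],[0,0,0],[0,0,0],[0,0,0],[0,0,0],[0,0,0],[0,0,0],[0,0,0],[0,0,0],[0,0,0],[0,0,0]],"angular":[[0.035,0.025,0.099],[0.035,0.025,0.099],[0.035,0.025,0.099],[0.035,0.025,0.099],[0.035,0.025,0.099],[0.035,0.025,0.099],[0.035,0.025,0.099],[0.035,0.025,0.099],[0.035,0.025,0.099],[0.035,0.025,0.099],[0.035,0.025,0.099],[0.035,0.025,0.099]]}'
python3 -c "
from d import *
print(app(130),app(60),ctrl.get_obs()['qpos'])"
```

```text
t: 1.35
ee_pos: [364.2, 217.6, 312.6]
orientation: [-0.383, -3.118, 0.0]
ft_force: [0.4, 0.6, 0.3]
width: 87.7
grasp_force: 0.0
t: 2.18
ee_pos: [541.4, -105.1, 312.4]
orientation: [-0.384, -3.117, -0.0]
ft_force: [0.2, 0.5, 0.3]
width: 87.9
grasp_force: 0.0
t: 3.18
ee_pos: [541.0, -103.0, 312.3]
orientation: [-1.848, -2.06, 0.508]
ft_force: [-0.3, -0.4, 0.6]
width: 87.6
grasp_force: 0.0
(array([-14.8,  22.1,  32.1]), array([-0.001, -0.007, -0.003])) (array([-15.3,  22.1, 102.1]), array([-0.001, -0.007, -0.003])) [-0.14612602  0.47255799  1.42275062 -0.11453334  1.72121305 -0.2441064 ]
```

```bash
python3 -m pendant '{"grip":[1,1,1,1,1,1],"linear":[[-4,5.5,12],[-4,5.5,25],[-4,5.5,25],[-3,5.5,25],[0,0,15],[0,0,0]],"angular":[[0,-0.007,0],[0,0,0],[0,0,0],[0,0,0],[0,0,0],[0,0,0]]}'
python3 - <<'E'
from d import *
print(app(60),app(0))
for n,(x0,x1,y0,y1) in {'top':(270,400,140,260),'scene':(190,320,130,260)}.items():
    im=ctrl.get_image(n)[:,:,::-1][y0:y1,x0:x1]
    im=cv2.resize(im,(390,390),interpolation=cv2.INTER_CUBIC)
    globals()[n]=im
cv2.imwrite('pics/pre.png',np.hstack([top,scene]))
E
```

```text
t: 3.68
ee_pos: [511.8, -121.1, 209.1]
orientation: [-1.841, -2.065, 0.517]
ft_force: [-0.6, -0.2, 0.4]
width: 87.9
grasp_force: 0.0
(array([ 0.1,  1.2, -3.5]), array([-0.005, -0.001,  0.002])) (array([-0. ,  1.5, 56.5]), array([-0.005, -0.001,  0.002]))
```

View pics/pre.png

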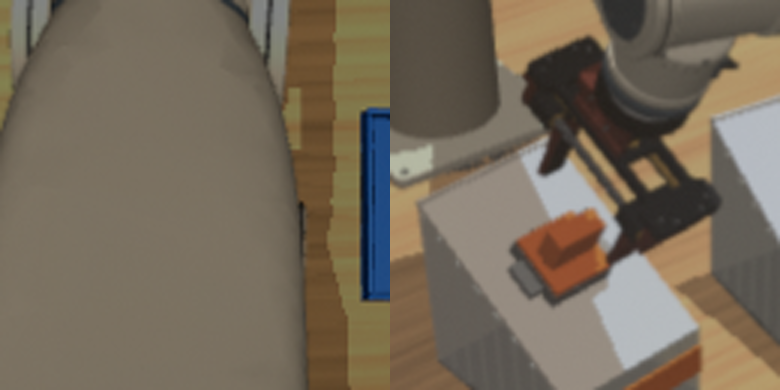

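The arm blocks the top view. In the scene view the open fingertips, at (545,170) and (620,255), straddle the bar at (575,225) along the slope. I'll descend along the axis and close.

```bash
python3 -m pendant '{"grip":[1,1,1,1,1,1],"linear":[[0,1.3,15],[0,0,15],[0,0,12],[0,0,9],[0,0,5.5],[0,0,0]],"angular":[[-0.005,0,0],[0,0,0],[0,0,0],[0,0,0],[0,0,0],[0,0,0]]}'
python3 -c "
from d import *
print(app(0))"
python3 -m pendant '{"grip":[0,-0.3,-0.5,-0.5,-0.5,-0.5,-0.5],"linear":[[0,0,0],[0,0,0],[0,0,0],[0,0,0],[0,0,0],[0,0,0],[0,0,0]],"angular":[[0,0,0],[0,0,0],[0,0,0],[0,0,0],[0,0,0],[0,0,0],[0,0,0]]}'
python3 -c "
from d import *
o=ctrl.get_obs();C=Ro.from_rotvec(o['orientation']).inv()
print(app(0),C.apply(o['ft_force']),C.apply(o['moment']))"
```

```text
t: 4.28
ee_pos: [489.4, -124.0, 161.1]
orientation: [-1.848, -2.072, 0.508]
ft_force: [0.5, -0.1, -1.0]
width: 88.2
grasp_force: 0.0
(array([ 0.5, -1.4,  3.5]), array([0.006, 0.   , 0.002]))
t: 4.87
ee_pos: [490.0, -124.1, 161.6]
orientation: [-1.848, -2.073, 0.508]
ft_force: [-0.6, -0.1, -0.7]
width: 44.9
grasp_force: 0.0
(array([ 0.6, -1.7,  4.3]), array([0.007, 0.001, 0.002])) [-0.04049348 -0.24017804  0.8797193 ] [-0.15810857 -0.06489702 -0.02053222]
```

```bash
python3 -m pendant '{"grip":[-0.5,-1,-1,-1,-1,-1,-1,-1,-1,-1,-1,-1],"linear":[[0,-1.5,2],[0,0,0],[0,0,0],[0,0,0],[0,0,0],[0,0,0],[0,0,0],[0,0,0],[0,0,0],[0,0,0],[0,0,0],[0,0,0]],"angular":[[0,0,0],[0,0,0],[0,0,0],[0,0,0],[0,0,0],[0,0,0],[0,0,0],[0,0,0],[0,0,0],[0,0,0],[0,0,0],[0,0,0]]}'
python3 -c "
from d import *
o=ctrl.get_obs();C=Ro.from_rotvec(o['orientation']).inv()
print(app(0),C.apply(o['ft_force']),C.apply(o['moment']))"
```

```text
t: 5.87
ee_pos: [487.7, -124.3, 160.4]
orientation: [-1.848, -2.073, 0.508]
ft_force: [0.8, -1.0, -0.3]
width: 22.1
grasp_force: 30.0
(array([ 0.6, -0.2,  2.1]), array([0.007, 0.001, 0.002])) [-1.09304537  0.73829305 -0.03975597] [-0.14985857 -0.07681284  0.06724998]
```

The width is 22.1 mm with a 30 N grip, so it has hold of the bar across its 22 mm thickness. Pulling out along the axis.

```bash
python3 -m pendant '{"grip":[-1,-1,-1,-1],"linear":[[0,0,-2],[0,0,-2],[0,0,-2],[0,0,-2]],"angular":[[0,0,0],[0,0,0],[0,0,0],[0,0,0]]}'
python3 -m pendant '{"grip":[-1,-1,-1,-1,-1,-1,-1,-1,-1,-1],"linear":[[0,0,-4],[0,0,-5],[0,0,-5],[0,0,-5],[0,0,-5],[0,0,-5],[0,0,-5],[0,0,-5],[0,0,-5],[0,0,0]],"angular":[[0,0,0],[0,0,0],[0,0,0],[0,0,0],[0,0,0],[0,0,0],[0,0,0],[0,0,0],[0,0,0],[0,0,0]]}'
python3 - <<'E'
from d import *
print(app(0))
top=ctrl.get_image('top')[:,:,::-1][140:260,270:400]
scene=ctrl.get_image('scene')[:,:,::-1][110:240,190:320]
cv2.imwrite('pics/pull.png',np.hstack([cv2.resize(i,(390,390),interpolation=cv2.INTER_CUBIC) for i in(top,scene)]))
E
```

```text
t: 6.2
ee_pos: [490.1, -123.9, 166.8]
orientation: [-1.846, -2.071, 0.51]
ft_force: [-3.1, -0.7, -6.1]
width: 21.8
grasp_force: 30.0
t: 7.03
ee_pos: [512.5, -121.7, 207.5]
orientation: [-1.849, -2.074, 0.507]
ft_force: [-0.0, 0.9, -1.9]
width: 22.1
grasp_force: 30.0
(array([ 0.8, -0.7, 55.4]), array([0.009, 0.001, 0.002]))
```

View pics/pull.png

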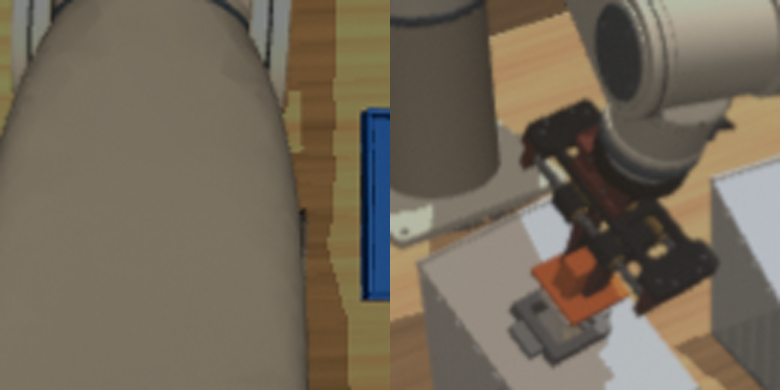

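The stopper is out of the neck and held squarely: the orange flange is at (580,285) and the empty neck at (560,335). I'll lift it more and bring it upright.

```bash
python3 -m pendant '{"grip":[-1,-1,-1,-1,-1],"linear":[[0,0,-12],[0,0,-20],[0,0,-20],[0,0,-20],[0,0,-10]],"angular":[[0,0,0],[0,0,0],[0,0,0],[0,0,0],[0,0,0]]}'
cat >> d.py <<'E'
y=d['R'][:,1]*[1,1,0];y/=np.linalg.norm(y);zd=np.array([0,0,-1.])
D=Ro.from_matrix(np.c_[np.cross(y,zd),y,zd])
def tray(h): return delta([d['tray'][0],d['tray'][1],h],D)
E
python3 -c "
from d import *
print(tray(300),ctrl.get_obs()['qpos'])"
```

```text
t: 7.55
ee_pos: [551.0, -117.3, 281.7]
orientation: [-1.85, -2.075, 0.506]
ft_force: [1.1, -0.3, -0.7]
width: 22.2
grasp_force: 30.0
(array([-236.8,  -70.2,   15.9]), array([-0.477,  0.001,  0.002])) [-0.16163593  0.51045268  1.42887597 -0.12680174  1.66326962 -0.25825735]
```

```bash
python3 -m pendant '{"grip":[-1,-1,-1,-1,-1,-1,-1],"linear":[[0,0,-4],[0,0,-4],[0,0,-4],[0,0,-4],[0,0,-4],[0,0,0],[0,0,0]],"angular":[[-0.06,0,0],[-0.09,0,0],[-0.09,0,0],[-0.09,0,0],[-0.09,0,0],[-0.057,0,0],[0,0,0]]}'
python3 -c "
from d import *
print(tray(250))"
```

```text
t: 8.13
ee_pos: [553.7, -116.7, 298.9]
orientation: [-2.091, -2.343, 0.002]
ft_force: [0.4, 0.6, -2.0]
width: 21.8
grasp_force: 30.0
(array([-237.1,  -72.1,   49. ]), array([-0.002, -0.   ,  0.001]))
```

```bash
python3 -m pendant '{"grip":[-1,-1,-1,-1,-1,-1,-1,-1,-1,-1,-1,-1],"linear":[[-12,-3.5,0],[-22,-7,0],[-25,-7.5,0],[-25,-7.5,0],[-25,-7.5,0],[-25,-7.5,0],[-25,-7.5,0],[-25,-7.5,0],[-25,-7.5,0],[-18,-6,0],[-10,-3.5,0],[0,0,0]],"angular":[[0,0,0],[0,0,0],[0,0,0],[0,0,0],[0,0,0],[0,0,0],[0,0,0],[0,0,0],[0,0,0],[0,0,0],[0,0,0],[0,0,0]]}'
python3 -m pendant '{"grip":[-1,-1,-1,-1,-1,-1,-1,-1],"linear":[[0,0,15],[0,0,30],[0,0,30],[0,0,30],[0,0,30],[0,0,30],[0,0,20],[0,0,0]],"angular":[[0,0,0],[0,0,0],[0,0,0],[0,0,0],[0,0,0],[0,0,0],[0,0,0],[0,0,0]]}'
python3 - <<'E'
from d import *
print(tray(50))
top=ctrl.get_image('top')[:,:,::-1][140:270,340:470]
scene=ctrl.get_image('scene')[:,:,::-1][230:360,115:245]
cv2.imwrite('pics/tray.png',np.hstack([cv2.resize(i,(390,390),interpolation=cv2.INTER_CUBIC) for i in(top,scene)]))
E
```

```text
t: 9.13
ee_pos: [510.0, -362.6, 297.3]
orientation: [-2.09, -2.339, 0.006]
ft_force: [1.1, -0.6, -2.0]
width: 21.8
grasp_force: 30.0
t: 9.8
ee_pos: [507.6, -357.4, 108.4]
orientation: [-2.081, -2.337, 0.005]
ft_force: [-1.0, 0.5, -1.0]
width: 21.8
grasp_force: 30.0
(array([-3.6,  1.5, 58.4]), array([-0.01 , -0.007,  0.003]))
```

View pics/tray.png

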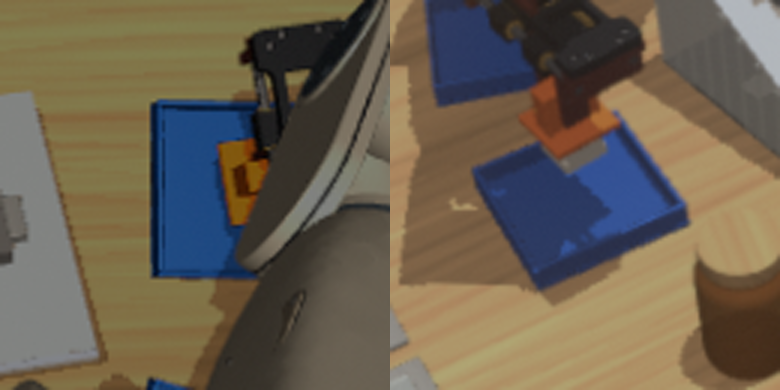

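The stopper is upright over tray A, with the plug at about (583,155) in the scene half and clear of the jar. Contact should come at a TCP height of about 50 mm. I'll lower most of the way, then creep.

```bash
python3 -m pendant '{"grip":[-1,-1,-1,-1,-1,-1],"linear":[[-2,1,12],[0,0,14],[0,0,12],[0,0,8],[0,0,4],[0,0,0]],"angular":[[0,0,0],[0,0,0],[0,0,0],[0,0,0],[0,0,0],[0,0,0]]}'
python3 -m pendant '{"grip":[-1,-1,-1,-1],"linear":[[0,0,1.5],[0,0,1.5],[0,0,1],[0,0,0]],"angular":[[0,0,0],[0,0,0],[0,0,0],[0,0,0]]}'
python3 -m pendant '{"grip":[-1,-1,-1],"linear":[[0,0,1],[0,0,1],[0,0,0]],"angular":[[0,0,0],[0,0,0],[0,0,0]]}'
```

```text
t: 10.4
ee_pos: [510.3, -361.8, 61.9]
orientation: [-2.088, -2.341, 0.004]
ft_force: [-0.2, 0.7, -1.6]
width: 21.5
grasp_force: 30.0
t: 10.73
ee_pos: [511.1, -362.3, 59.5]
orientation: [-2.089, -2.343, 0.004]
ft_force: [-0.2, 0.2, -2.2]
width: 22.2
grasp_force: 30.0
t: 10.98
ee_pos: [511.0, -362.2, 57.2]
orientation: [-2.089, -2.343, 0.004]
ft_force: [-0.0, -0.3, -2.1]
width: 21.8
grasp_force: 30.0
```

```bash
python3 -m pendant '{"grip":[-1,-1,-1,-1],"linear":[[0,0,1.5],[0,0,1.5],[0,0,1],[0,0,0]],"angular":[[0,0,0],[0,0,0],[0,0,0],[0,0,0]]}'
python3 -m pendant '{"grip":[-1,-1,-1],"linear":[[0,0,1],[0,0,0.5],[0,0,0]],"angular":[[0,0,0],[0,0,0],[0,0,0]]}'
```

```text
t: 11.32
ee_pos: [510.8, -362.1, 52.9]
orientation: [-2.089, -2.343, 0.004]
ft_force: [-0.4, 0.3, -2.3]
width: 22.4
grasp_force: 30.0
t: 11.57
ee_pos: [510.9, -362.2, 51.6]
orientation: [-2.089, -2.343, 0.004]
ft_force: [0.1, -0.2, -1.9]
width: 22.0
grasp_force: 30.0
```

```bash
python3 -m pendant '{"grip":[-1,-1,-1],"linear":[[0,0,1],[0,0,0.5],[0,0,0]],"angular":[[0,0,0],[0,0,0],[0,0,0]]}'
python3 -m pendant '{"grip":[-1,-1,-1],"linear":[[0,0,1],[0,0,0.5],[0,0,0]],"angular":[[0,0,0],[0,0,0],[0,0,0]]}'
```

```text
t: 11.82
ee_pos: [511.0, -362.3, 50.3]
orientation: [-2.089, -2.343, 0.004]
ft_force: [-1.1, 0.5, -0.5]
width: 21.6
grasp_force: 30.0
t: 12.07
ee_pos: [511.0, -362.4, 50.2]
orientation: [-2.089, -2.343, 0.004]
ft_force: [-4.1, 1.6, 11.4]
width: 21.8
grasp_force: 30.0
```

Contact came at a TCP height of 50.2 mm, as predicted. I'll ease off slightly, open, and check before lifting.

```bash
python3 -m pendant '{"grip":[-1,-1],"linear":[[0,0,-0.8],[0,0,0]],"angular":[[0,0,0],[0,0,0]]}'
python3 -m pendant '{"grip":[-0.4,-0.3,-0.1,0.1,0.3,0.5,0.5,0.5,0.5],"linear":[[0,0,0],[0,0,0],[0,0,0],[0,0,0],[0,0,0],[0,0,0],[0,0,0],[0,0,0],[0,0,0]],"angular":[[0,0,0],[0,0,0],[0,0,0],[0,0,0],[0,0,0],[0,0,0],[0,0,0],[0,0,0],[0,0,0]]}'
python3 -m pendant '{"grip":[0.5,0.5,0.5,0.5,0.5,0.5,0.5,0.5,0.5,0.5],"linear":[[0,0,-5],[0,0,-10],[0,0,-15],[0,0,-20],[0,0,-25],[0,0,-25],[0,0,-25],[0,0,-25],[0,0,-25],[0,0,-25]],"angular":[[0,0,0],[0,0,0],[0,0,0],[0,0,0],[0,0,0],[0,0,0],[0,0,0],[0,0,0],[0,0,0],[0,0,0]]}'
python3 - <<'E'
from d import *
top=ctrl.get_image('top')[:,:,::-1][140:270,340:470]
scene=ctrl.get_image('scene')[:,:,::-1][200:330,115:245]
cv2.imwrite('pics/end.png',np.hstack([cv2.resize(i,(390,390),interpolation=cv2.INTER_CUBIC) for i in(top,scene)]))
E
```

```text
t: 12.23
ee_pos: [511.1, -362.4, 50.3]
orientation: [-2.089, -2.344, 0.004]
ft_force: [-1.3, 0.2, 6.8]
width: 21.9
grasp_force: 30.0
t: 12.98
ee_pos: [510.9, -362.2, 49.5]
orientation: [-2.089, -2.343, 0.004]
ft_force: [-1.1, 0.4, -0.2]
width: 65.6
grasp_force: 0.0
t: 13.82
ee_pos: [511.5, -362.1, 252.0]
orientation: [-2.09, -2.344, 0.004]
ft_force: [-0.7, -0.5, -0.2]
width: 65.8
grasp_force: 0.0
```

View pics/end.png

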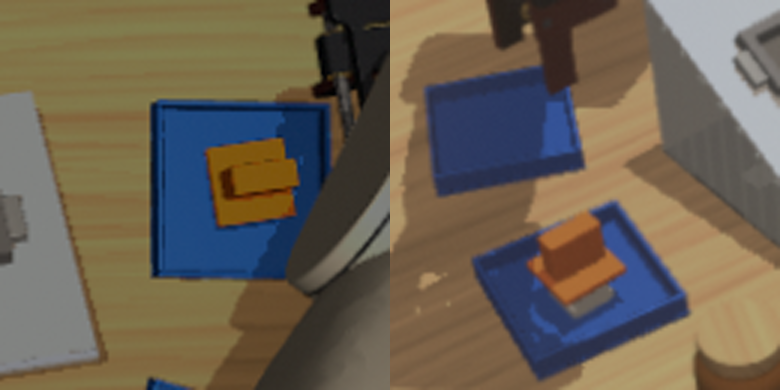

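The stopper stands upright near the middle of tray A: its flange is at (252,182) in the top half and at (577,268) in the scene half. The gripper is clear and touches nothing, so I'm handing in.

```bash
python3 -m pendant '{"grip":[0.5,0.5],"linear":[[0,0,0],[0,0,0]],"angular":[[0,0,0],[0,0,0]]}'; python3 -c "
from workcell import ctrl
print(ctrl.close_job())"
```

```text
t: 14.08
ee_pos: [511.1, -361.8, 249.2]
orientation: [-2.088, -2.343, 0.004]
ft_force: [-0.1, 0.2, -0.6]
width: 65.9
grasp_force: 0.0
the job is handed in; nothing more can be done
None
```

The orange stopper is out of its bin and stands upright near the middle of the farther blue tray, set down and released, and the job was handed in at about 14 s; the arm stayed clear of the green stopper, cup, jar and scoop, but I took no final picture of the green stopper, cup or scoop, and hand-in returned no verdict.

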